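Pack a shoe-care kit crate in two layers

ROBOT

A 7-joint arm with a two-finger parallel gripper is mounted at the origin on the work surface. World frame = base frame: x ahead of the robot, y to its left, z up, the work surface at z = 0. Lengths are in m, angles in rad, forces in N, time in s.
With the tool pointing down it reaches from about 0.4 to 0.9 m from the base axis. Payload 5.5 kg.
Tool frame: the origin (TCP) lies on the centre line of the jaws, within the pads' length; the fingertips stand 19 mm ahead of it and the grasp point (between the pads) is the TCP (arm.tips_ahead is the distance from the TCP to the fingertips, in m); z points along the fingers, y is the line along which they close (so a half turn about z gives the same grasp; the last joint's range is limited). The gripper opens to 85 mm and grips with 20 to 120 N. Pads are 22 mm wide; open, the fingers measure 114 mm over their backs; the gripper's body (76 mm by 85 mm) begins 54 mm behind the grasp point. The pads swing forward as they close: fully open they stand 13 mm farther back than shut.
Start: joints at [-1.04, 0.501, -0.427, 1.55, 0.221, 1.138, -0.21], TCP at [0.172, 0.627, 0.25] pointing down, gripper open.
Joint ranges: [-2.88, 2.88], [-0.31, 2.03], [-1.54, 1.56], [0.2, 2.42], [-1.41, 4.55], [0.19, 2.02], [-2.57, 2.57]. Speed limits (rad/s): [2.57, 2.57, 3.14, 3.14, 3.14, 3.14, 3.14].

INTERFACE

Orientations are given as a unit quaternion [x, y, z, w].
In Python, from station import arm, imaging, job gives the robot as it stands.
- The arm moves only by the tool drive_tool, never from a script. Its argument "rows" is a list of rows, each an object of numbers: "dx", "dy", "dz": the shift along the tool's x, y, z in m; "rx", "ry", "rz": the turn, a rotation vector about the tool's x, y, z in rad. A call has 1 to 10 rows; each row is the pose to reach, as a shift and turn from the pose commanded when the call began, along the tool's axes at that moment; what a row does not reach only later rows make up. A row lasts 1/12 s, in which the tool goes at most 41.7 mm and 7.16 degrees, less where a joint would pass 70% of its speed; a pose out of reach is approached as far as the arm can. A call with a gripper value outside its range is refused whole. "gripper" is the closure, from 0 (fully open) to 1 (shut), set as the call begins (left out, the last holds). The fingers move at their own pace and stop on an object; "newtons" is the grip in N (left out, the last holds). Time passes only in rows, so rows that repeat a pose let the fingers close. It gives the time, the measured TCP pose, the force, the opening and the grip force at its end, in the units of the state.
- arm.state(): the state, without advancing time (a new reading comes with each control period).
- imaging.snapshot(name): name is "side" or "top" or "wrist"; returns the picture (480x640x3 uint8, red, green, blue); there is no depth.
- imaging.camera_model(name): a dict with "fx", "fy", "cx", "cy" (pixels), "k1" (the pictures are not rectified: a ray, as slopes to the right and down, at radius r is drawn at 1 + k1 r^2 times it, then the intrinsics apply), "R" (3x3) and "t" (3): a world point X has camera coordinates R X + t; the wrist camera has in their place "T_tool_cam" (4x4, takes a point from camera to tool coordinates, whose origin is the TCP and whose axes are the flange's). Camera axes: x right, y down, z forward; pixel columns grow to the right and rows downward; lengths in m; the calibration is good to about 2 mm. A picture is of the moment at which its call begins: read the wrist's pose just before it. camera_model takes no time and is no camera call.
- job.job_done(): hands the job in; it is judged then, once.
Trained networks look in the newest picture that a camera, given by its name, has taken for a name from the list of things; names that differ only in an ending like _2 or _b are one class to them, and where a whole thing is asked for, a point or a joint stands for the part that bears it (a point fixed in the world has none). Each returns a list of dicts, best first, with "p" (0 to 1); they miss things now and then, are a little off and sometimes report something else, mostly with a low value. They report only what shows in the picture. A call takes as long as a camera call. They do not tell look-alikes from the thing itself.
- imaging.boxes_of(label, camera): "at" ([column, row] in pixels, amid what is visible of it).
- imaging.masks_of(label, camera): "mask" (480x640 bool, what is visible of it) and "at" ([column, row] in pixels, amid what is visible of it).
- imaging.place_of(label, camera): "at" ([column, row] in pixels: a listed point, or the origin of a listed thing).
The state is a dict: "time": time; "q": joint angles; "dq": joint speeds; "joint_torque": joint torques, N m; "ee_pos": TCP position; "tcp_rot": TCP orientation; "ft_force": force on the tool from outside, world axes, zero at the start; "ft_torque": the same for the moment, N m; "gripper_width": finger opening in m; "grip_force": force on a finger pad.
Only numpy, scipy, OpenCV 4.12 (cv2) and the standard library are available. Lean on these libraries where they do the work, as an engineer would, in place of code of your own. Each camera call takes 0.05 s, during which the arm holds its last target. There are 200 camera calls.

TASK

Pack the open crate in two layers: first lay the brush and the long carton flat, right way up, on the crate's floor, then lower the divider plate, grip bar up, until it lies level on the cleats at both ends, then stand the jar and the short carton upright on the divider, one on each side of its grip bar. Set things down rather than dropping them, and leave the glue can and the bottle standing where they are.

Things in the scene. Friction and masses are not known exactly. Their poses are not given: they have to be found in the camera images.
- crate: Open-topped plywood crate, fixed to the bench; outside 220 (its x) x 162 (its y) x 84 mm high; inside 208 x 150 mm, walls 6 mm, floor 6 mm thick. Against each of the two end walls (its +x and -x ends) a wooden cleat, 14 mm wide in x and the full 150 mm long, stands on the floor with its top 52 mm above the bench; so 180 mm of floor lies free between the cleats. Origin: centre of the underside, on the bench; z up.
- divider_grip (a point): Divider plate of plywood, 198 (x) x 141 (y) x 6 mm, about 200 g, lying flat on the bench with a dark wooden grip bar standing on its middle: 12 mm thick in x, 70 mm long in y, its top 38 mm above the plate's underside. This point is in the bar, 28 mm above the plate's underside, over the plate's centre; axes are the plate's, z up. Resting on the cleats, the plate's underside is 52 mm and its top 58 mm above the bench.
- brush_mid (a point): Shoe brush lying bristles down: wooden back 50 (x) x 134 (y) mm, 22 mm thick, over a rigid black bristle block 44 x 126 x 20 mm; 42 mm high overall, about 180 g. This point is its centre, 21 mm above its underside; y along its length, z up.
- long_carton_mid (a point): Closed long cardboard carton with a paper strip along its top, 48 (x) x 130 (y) x 40 mm high, about 250 g. This point is its centre, 20 mm above its underside; y along its length, z up.
- short_carton_mid (a point): Closed short cardboard carton with a paper strip along its top, 48 (x) x 84 (y) x 44 mm high, about 120 g. This point is its centre, 22 mm above its underside; y along its length, z up.
- jar_mid (a point): Round cream jar, glass with a black lid, 60 mm in diameter, 52 mm high, about 200 g, standing upright. This point is its centre, 26 mm above its underside; z up.
- glue_can: Bystander: metal can standing upright, 68 mm in diameter, 120 mm high. Origin: centre of its underside.
- dressing_bottle: Bystander: amber bottle standing upright, 60 mm in diameter, 160 mm high. Origin: centre of its underside.
Things that resemble listed ones, but are neither listed nor needed, are in the scene too. Leave any green or turquoise look-alike of the part that bears brush_mid alone.

How it is judged:
By the outcome, as a careful person would: the job done as asked, in the order asked, and still so for the second after the job is handed in, with the robot touching nothing.
It also fails if it takes over 72 s, if anything falls off the work surface, if the arm or the gripper's body presses on something with over 40 N, if the wrist force passes 120 N, or if a joint passes its speed limit or range.

## Working session

There is one attempt and no reset: what is moved stays moved. The work goes in short steps, Python scripts to look and compute and a tool call to move; the robot and the scene stay as the last step left them, time stands still between calls to the robot, and variables do not carry over. Pictures are saved under pics/ and viewed, at most 14 in all, crops included, and the job is handed in when it is done.

Besides the shell and the picture viewer there is one more tool, called after "Emit:" by a JSON object that holds its "op" and its "data". drive_tool: Moves the arm, as the interface text tells. Its arguments: {"type":"object","properties":{"rows":{"type":"array"},"gripper":{"type":"number"},"newtons":{"type":"number"}},"required":["rows"]}

```bash
mkdir -p pics; cat > h.py <<'E'
import numpy as np, cv2
from station import arm, imaging, job
from scipy.spatial.transform import Rotation as Ro
def cam(n,st=None):
    m=imaging.camera_model(n)
    if 'R' in m: return m,np.array(m['R']),np.array(m['t'])
    T=np.eye(4);T[:3,:3]=Ro.from_quat(st['tcp_rot']).as_matrix();T[:3,3]=st['ee_pos']
    W=np.linalg.inv(T@np.array(m['T_tool_cam'])); return m,W[:3,:3],W[:3,3]
def ray(c,uv):
    m,R,t=c
    d=np.array([(uv[0]-m['cx'])/m['fx'],(uv[1]-m['cy'])/m['fy']]);s=d.copy()
    for _ in range(20): s=d/(1+m['k1']*(s@s))
    return -R.T@t, R.T@np.array([s[0],s[1],1.])
def at_z(c,uv,z):
    o,d=ray(c,uv); return o+d*(z-o[2])/d[2]
def proj(c,X):
    m,R,t=c; p=R@np.array(X)+t; s=p[:2]/p[2]; s=s*(1+m['k1']*(s@s))
    return np.array([m['fx']*s[0]+m['cx'],m['fy']*s[1]+m['cy']])
def tri(a,b):
    o1,d1=a;o2,d2=b
    s=np.linalg.lstsq(np.c_[d1,-d2],o2-o1,rcond=None)[0]
    p,q=o1+s[0]*d1,o2+s[1]*d2
    return (p+q)/2,np.linalg.norm(p-q)
E
python3 - <<'E'
from h import *
np.set_printoptions(precision=3,suppress=True)
print(arm.state())
ims=[imaging.snapshot(n) for n in('top','side')]
for n,i in zip(('top','side'),ims): cv2.imwrite(f'pics/{n}0.png',i[:,:,::-1])
H=dict(crate=0,divider_grip=.028,brush_mid=.021,long_carton_mid=.02,short_carton_mid=.022,jar_mid=.026,glue_can=0,dressing_bottle=0)
for l,h in H.items():
    for n in('top','side'):
        c=cam(n)
        for r in imaging.place_of(l,n): print(l,n,np.round(r['at']),round(r['p'],2),at_z(c,r['at'],h))
E
```

```text
{'time': 0.0, 'q': array([-1.04 ,  0.502, -0.427,  1.551,  0.221,  1.138, -0.21 ]), 'dq': array([-0.001,  0.001, -0.001,  0.001, -0.   ,  0.001,  0.   ]), 'joint_torque': array([ -0.   , -56.952,  -5.816, -28.094,   0.011,   0.012,   0.   ]), 'ee_pos': array([0.172, 0.626, 0.249]), 'tcp_rot': array([ 0.133,  0.991, -0.001, -0.   ]), 'ft_force': array([ 0.643, -0.456,  0.51 ]), 'ft_torque': array([ 0.014, -0.013,  0.016]), 'grip_force': 0.0, 'gripper_width': 0.08551234511359865}
crate top [225. 197.] 0.8 [0.595 0.12  0.   ]
crate side [338. 214.] 0.88 [0.588 0.13  0.   ]
divider_grip top [332. 201.] 0.74 [ 0.582 -0.137  0.028]
divider_grip side [356. 256.] 0.84 [ 0.591 -0.136  0.028]
brush_mid top [515. 295.] 0.81 [ 0.37  -0.564  0.021]
brush_mid top [392. 354.] 0.79 [ 0.23  -0.276  0.021]
brush_mid top [422. 288.] 0.74 [ 0.382 -0.347  0.021]
brush_mid side [211. 314.] 0.9 [ 0.225 -0.29   0.021]
brush_mid side [280. 411.] 0.78 [ 0.366 -0.563  0.021]
brush_mid side [282. 243.] 0.75 [ 0.403 -0.035  0.021]
brush_mid side [283. 322.] 0.57 [ 0.386 -0.342  0.021]
brush_mid side [378. 315.] 0.29 [ 0.599 -0.35   0.021]
long_carton_mid top [120. 190.] 0.9 [0.602 0.364 0.02 ]
long_carton_mid side [330. 174.] 0.67 [0.597 0.373 0.02 ]
long_carton_mid side [337. 213.] 0.33 [0.58  0.105 0.02 ]
short_carton_mid top [424. 200.] 0.74 [ 0.592 -0.357  0.022]
short_carton_mid side [375. 316.] 0.6 [ 0.592 -0.354  0.022]
jar_mid top [118. 267.] 0.91 [0.416 0.353 0.026]
jar_mid side [278. 176.] 0.75 [0.413 0.375 0.026]
glue_can top [268. 284.] 0.77 [0.386 0.01  0.   ]
glue_can top [331. 201.] 0.28 [ 0.591 -0.135  0.   ]
glue_can side [281. 243.] 0.66 [ 0.401 -0.004  0.   ]
dressing_bottle top [282. 128.] 0.67 [ 0.773 -0.012  0.   ]
dressing_bottle side [403. 233.] 0.91 [ 0.76  -0.008  0.   ]
```

View pics/top0.png

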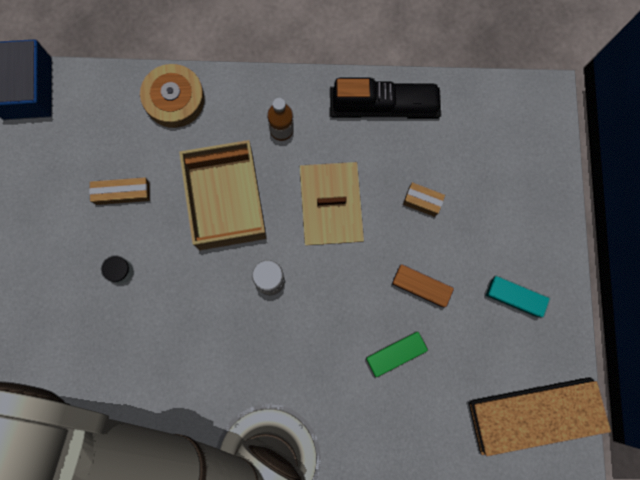

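View pics/side0.png

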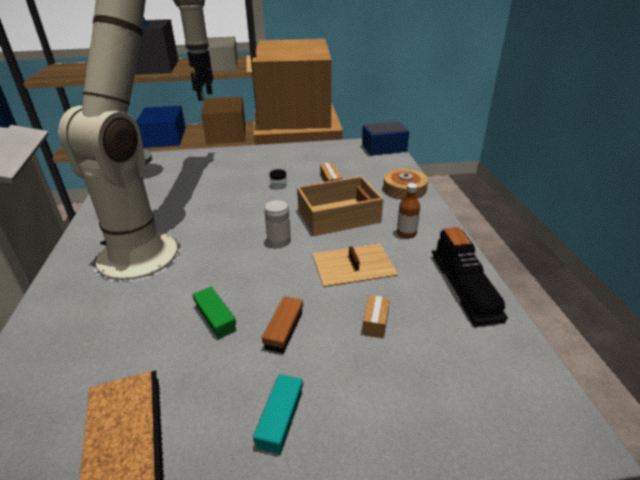

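The top picture shows the crate at (225,197), the divider at (332,201), the orange-brown brush at (422,288) and the long carton at (120,190). It also shows the short carton at (424,200), the jar at (118,268), the can at (268,280) and the bottle at (281,120). The green (397,354) and turquoise (518,296) brushes are look-alikes. The side picture agrees, with the real brush at (283,322).

```bash
python3 - <<'E'
from h import *
np.set_printoptions(precision=3,suppress=True)
m=imaging.camera_model('wrist');print(m)
ct,cs=cam('top'),cam('side')
P=dict(crate=([225,197],[338,214]),div=([332,201],[356,256]),brush=([422,288],[283,322]),long=([120,190],[330,174]),short=([424,200],[375,316]),jar=([118,267],[278,176]))
for k,(a,b) in P.items(): print(k,*tri(ray(ct,np.array(a,float)),ray(cs,np.array(b,float))))
for l,z in (('crate',.084),('divider_grip',.006),('brush_mid',.042),('long_carton_mid',.04),('short_carton_mid',.044)):
    for r in imaging.masks_of(l,'top'):
        if r['p']<.3: continue
        cn=cv2.findContours(r['mask'].astype(np.uint8),0,2)[0]; cn=max(cn,key=cv2.contourArea)
        b=cv2.boxPoints(cv2.minAreaRect(cn)); w=np.array([at_z(ct,p,z) for p in b])[:,:2]
        e=w[1]-w[0];f=w[2]-w[1]; L=e if np.linalg.norm(e)>np.linalg.norm(f) else f
        print(l,round(r['p'],2),'ctr',w.mean(0),'sides',np.linalg.norm(e),np.linalg.norm(f),'long az deg',np.degrees(np.arctan2(L[1],L[0]))%180)
E
```

```text
{'fx': 350.3073610010454, 'fy': 350.3073610010454, 'cx': 317.73447968713316, 'cy': 233.69545094170442, 'k1': 0.012516939397844337, 'T_tool_cam': array([[ 0.   , -0.946, -0.325,  0.083],
       [ 1.   ,  0.001, -0.   , -0.   ],
       [ 0.   , -0.325,  0.946, -0.124],
       [ 0.   ,  0.   ,  0.   ,  1.   ]])}
crate [0.589 0.119 0.007] 0.006395960817965785
div [ 0.587 -0.137  0.029] 0.008982408459931621
brush [ 0.383 -0.346  0.026] 0.005660474150568169
long [0.598 0.363 0.026] 0.001528762275564431
short [ 0.591 -0.356  0.024] 0.00010328935017818786
jar [0.413 0.349 0.04 ] 0.0022722043741468805
crate 0.81 ctr [0.579 0.114] sides 0.1668662844359411 0.24104372481169237 long az deg 10.099097681756717
divider_grip 0.9 ctr [ 0.584 -0.136] sides 0.14452187750849227 0.20108294908578964 long az deg 4.042571538370765
divider_grip 0.51 ctr [ 0.795 -0.009] sides 0.06455587194414547 0.10991765020726856 long az deg 1.3168407535653444
brush_mid 0.67 ctr [ 0.384 -0.344] sides 0.05208802403020694 0.13407105397981384 long az deg 65.85464406954277
brush_mid 0.64 ctr [ 0.231 -0.284] sides 0.1346406883656227 0.05260254379805493 long az deg 117.37652811099865
brush_mid 0.59 ctr [ 0.363 -0.56 ] sides 0.05685338451664226 0.13780442560859857 long az deg 67.89002361068131
long_carton_mid 0.89 ctr [0.594 0.358] sides 0.13955358676019 0.05864579221922907 long az deg 96.12267725350071
short_carton_mid 0.96 ctr [ 0.588 -0.35 ] sides 0.05864710350215063 0.08263085017411724 long az deg 69.02170162707762
```

Emit:
{"op": "drive_tool", "data": {"rows": [{"dx":-0.337,"dy":-0.175,"dz":-0.033,"rz":1.164},{"dx":-0.337,"dy":-0.175,"dz":-0.033,"rz":1.164},{"dx":-0.337,"dy":-0.175,"dz":-0.033,"rz":1.164},{"dx":-0.337,"dy":-0.175,"dz":-0.033,"rz":1.164},{"dx":-0.337,"dy":-0.175,"dz":-0.033,"rz":1.164},{"dx":-0.337,"dy":-0.175,"dz":-0.033,"rz":1.164},{"dx":-0.337,"dy":-0.175,"dz":-0.033,"rz":1.164},{"dx":-0.337,"dy":-0.175,"dz":-0.033,"rz":1.164},{"dx":-0.337,"dy":-0.175,"dz":-0.033,"rz":1.164},{"dx":-0.337,"dy":-0.175,"dz":-0.033,"rz":1.164}]}}

```text
schema error: expected keys dx, dy, dz, rx, ry, rz
```

Emit:
{"op": "drive_tool", "data": {"rows": [{"dx":-0.147,"dy":0.12,"dz":-0.017},{"dx":-0.147,"dy":0.12,"dz":-0.017},{"dx":-0.147,"dy":0.12,"dz":-0.017},{"dx":-0.147,"dy":0.12,"dz":-0.017},{"dx":-0.147,"dy":0.12,"dz":-0.017},{"dx":-0.147,"dy":0.12,"dz":-0.017},{"dx":-0.147,"dy":0.12,"dz":-0.017}]}}

```text
schema error: expected keys dx, dy, dz, rx, ry, rz
```

Emit:
{"op": "drive_tool", "data": {"rows": [{"dx":-0.337,"dy":-0.175,"dz":-0.033,"rx":0,"ry":0,"rz":1.164},{"dx":-0.337,"dy":-0.175,"dz":-0.033,"rx":0,"ry":0,"rz":1.164},{"dx":-0.337,"dy":-0.175,"dz":-0.033,"rx":0,"ry":0,"rz":1.164},{"dx":-0.337,"dy":-0.175,"dz":-0.033,"rx":0,"ry":0,"rz":1.164},{"dx":-0.337,"dy":-0.175,"dz":-0.033,"rx":0,"ry":0,"rz":1.164},{"dx":-0.337,"dy":-0.175,"dz":-0.033,"rx":0,"ry":0,"rz":1.164},{"dx":-0.337,"dy":-0.175,"dz":-0.033,"rx":0,"ry":0,"rz":1.164},{"dx":-0.337,"dy":-0.175,"dz":-0.033,"rx":0,"ry":0,"rz":1.164},{"dx":-0.337,"dy":-0.175,"dz":-0.033,"rx":0,"ry":0,"rz":1.164},{"dx":-0.337,"dy":-0.175,"dz":-0.033,"rx":0,"ry":0,"rz":1.164}]}}

```text
time: 1.98
ee_pos: [0.4581, 0.3612, 0.2843]
tcp_rot: [0.663, 0.749, 0.001, 0.003]
ft_force: [0.1, -1.0, -0.1]
gripper_width: 0.0855
grip_force: 0.0
```

Emit:
{"op": "drive_tool", "data": {"rows": [{"dx":-0.147,"dy":0.12,"dz":-0.017,"rx":0,"ry":0,"rz":0},{"dx":-0.147,"dy":0.12,"dz":-0.017,"rx":0,"ry":0,"rz":0},{"dx":-0.147,"dy":0.12,"dz":-0.017,"rx":0,"ry":0,"rz":0},{"dx":-0.147,"dy":0.12,"dz":-0.017,"rx":0,"ry":0,"rz":0},{"dx":-0.147,"dy":0.12,"dz":-0.017,"rx":0,"ry":0,"rz":0},{"dx":-0.147,"dy":0.12,"dz":-0.017,"rx":0,"ry":0,"rz":0},{"dx":-0.147,"dy":0.12,"dz":-0.017,"rx":0,"ry":0,"rz":0}]}}

```text
time: 2.57
ee_pos: [0.5911, 0.2379, 0.3001]
tcp_rot: [0.658, 0.753, -0.0, 0.0]
ft_force: [-0.6, 1.0, 0.3]
gripper_width: 0.0854
grip_force: 0.0
```

```bash
cat > look.py <<'E'
from h import *
import sys,json
np.set_printoptions(precision=4,suppress=True)
st=arm.state();c=cam('wrist',st);im=imaging.snapshot('wrist')
cv2.imwrite(f'pics/{sys.argv[1]}.png',im[:,:,::-1])
json.dump([list(map(float,st['ee_pos'])),list(map(float,st['tcp_rot']))],open(f'{sys.argv[1]}.json','w'))
R=Ro.from_quat(st['tcp_rot']).as_matrix()
print('t',st['time'],'tcp',st['ee_pos'],'y az',np.degrees(np.arctan2(R[1,1],R[0,1])),'tilt z',R[:,2],'w',st['gripper_width'])
for a in sys.argv[2:]:
    l,z,zm=a.split(':')
    for r in imaging.place_of(l,'wrist')[:2]: print(l,'place',np.round(r['at'],1),round(r['p'],2),at_z(c,r['at'],float(zm))[:2])
    for r in imaging.masks_of(l,'wrist')[:2]:
        if r['p']<.3: continue
        cn=max(cv2.findContours(r['mask'].astype(np.uint8),0,2)[0],key=cv2.contourArea)
        w=np.array([at_z(c,p[0].astype(float),float(z))[:2] for p in cn],np.float32)
        k,(s1,s2),an=cv2.minAreaRect(w*1000)
        if s1<s2: an+=90;s1,s2=s2,s1
        print(l,'mask',round(r['p'],2),'ctr',np.array(k)/1000,'size',s1,s2,'long az',(an+180)%180)
E
python3 look.py w1 crate:.084:0 long_carton_mid:.04:.02 jar_mid:.052:.026
```

```text
t 2.5667 tcp [0.5911 0.2379 0.3001] y az 7.731425485050935 tilt z [ 0.0002 -0.0004 -1.    ] w 0.08542856505290411
crate place [301.8 273.5] 0.96 [0.5864 0.1179]
crate mask 0.62 ctr [0.5845 0.1314] size 220.61184692382812 186.21701049804688 long az 11.580170631408691
long_carton_mid place [342.5  69.5] 0.91 [0.6001 0.3667]
long_carton_mid mask 0.93 ctr [0.5982 0.363 ] size 122.39009094238281 48.244136810302734 long az 95.58347511291504
jar_mid place [157.3  48. ] 0.81 [0.4113 0.3598]
jar_mid mask 0.79 ctr [0.4194 0.3553] size 73.9495849609375 59.12059020996094 long az 176.32019805908203
```

View pics/w1.png

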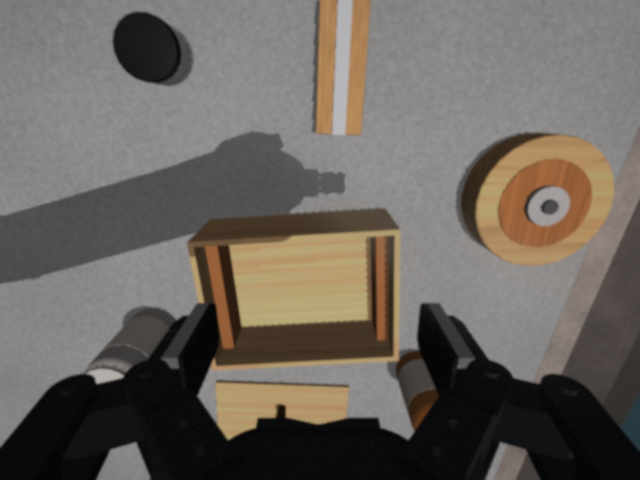

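The wrist picture shows the crate rim with outer corners near (190,241), (400,231), (399,358) and (213,367). The long carton is at (342,66), the jar at (147,46), and the divider's edge is at (282,385).

Emit:
{"op": "drive_tool", "data": {"rows": [{"dx":0.125,"dy":0.025,"dz":0.2,"rx":0,"ry":0,"rz":0.033},{"dx":0.125,"dy":0.025,"dz":0.2,"rx":0,"ry":0,"rz":0.033},{"dx":0.125,"dy":0.025,"dz":0.2,"rx":0,"ry":0,"rz":0.033},{"dx":0.125,"dy":0.025,"dz":0.2,"rx":0,"ry":0,"rz":0.033},{"dx":0.125,"dy":0.025,"dz":0.2,"rx":0,"ry":0,"rz":0.033},{"dx":0.125,"dy":0.025,"dz":0.2,"rx":0,"ry":0,"rz":0.033},{"dx":0.125,"dy":0.025,"dz":0.23,"rx":0,"ry":0,"rz":0.033},{"dx":0.125,"dy":0.025,"dz":0.26,"rx":0,"ry":0,"rz":0.033},{"dx":0.125,"dy":0.025,"dz":0.27,"rx":0,"ry":0,"rz":0.033},{"dx":0.125,"dy":0.025,"dz":0.27,"rx":0,"ry":0,"rz":0.033}]}}

```text
time: 3.75
ee_pos: [0.5943, 0.366, 0.0265]
tcp_rot: [0.668, 0.744, -0.003, -0.001]
ft_force: [0.1, -0.7, -0.5]
gripper_width: 0.0852
grip_force: 0.0
```

Emit:
{"op": "drive_tool", "data": {"gripper": 0.7, "newtons": 30, "rows": [{"dx":0,"dy":0,"dz":0,"rx":0,"ry":0,"rz":0},{"dx":0,"dy":0,"dz":0,"rx":0,"ry":0,"rz":0},{"dx":0,"dy":0,"dz":0,"rx":0,"ry":0,"rz":0},{"dx":0,"dy":0,"dz":0,"rx":0,"ry":0,"rz":0},{"dx":0,"dy":0,"dz":0,"rx":0,"ry":0,"rz":0},{"dx":0,"dy":0,"dz":0,"rx":0,"ry":0,"rz":0}]}}

```text
time: 4.25
ee_pos: [0.599, 0.3681, 0.0332]
tcp_rot: [0.669, 0.743, 0.002, 0.001]
ft_force: [0.1, -0.9, 6.4]
gripper_width: 0.0476
grip_force: 33.3
```

```bash
python3 - <<'E'
from h import *
import json
np.set_printoptions(precision=4,suppress=True)
p,q=json.load(open('w1.json'));c=cam('wrist',dict(ee_pos=p,tcp_rot=q))
im=cv2.imread('pics/w1.png')
w=np.array([at_z(c,np.array(u,float),.084)[:2] for u in [(190,241),(400,231),(399,358),(213,367)]])
print(w,w.mean(0),[np.linalg.norm(w[i]-w[(i+1)%4]) for i in range(4)],[np.degrees(np.arctan2(*(w[(i+1)%4]-w[i])[::-1])) for i in range(4)])
cv2.imwrite('pics/w1crop.png',cv2.resize(im[190:390,170:420],None,fx=3,fy=3,interpolation=cv2.INTER_CUBIC))
E
```

```text
[[0.4666 0.1793]
 [0.6788 0.2191]
 [0.7104 0.066 ]
 [0.4963 0.0241]] [0.588  0.1221] [np.float64(0.21600706400275066), np.float64(0.1564168358732088), np.float64(0.21816851420948824), np.float64(0.1580170968418757)] [np.float64(10.640124643739838), np.float64(-78.35423086132063), np.float64(-168.9335700596159), np.float64(100.8539987149947)]
```

View pics/w1crop.png

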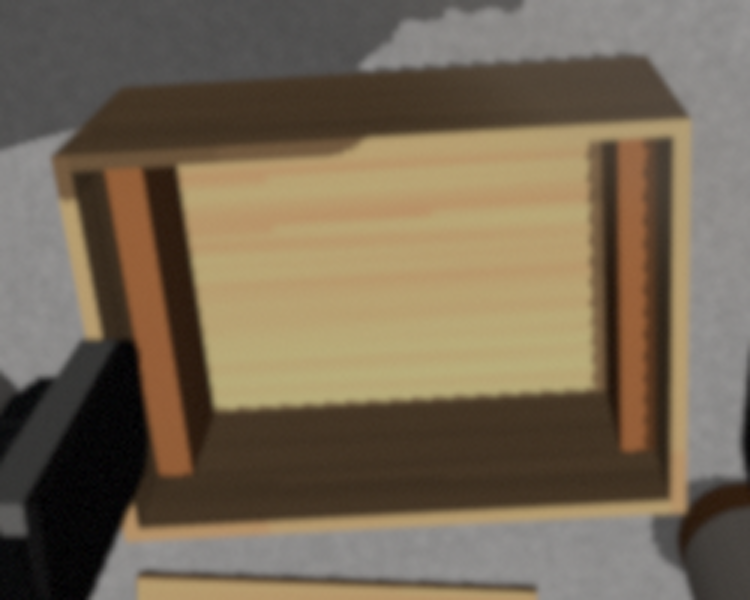

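Emit:
{"op": "drive_tool", "data": {"rows": [{"dx":0,"dy":0,"dz":-0.035,"rx":0,"ry":0,"rz":0},{"dx":0,"dy":0,"dz":-0.075,"rx":0,"ry":0,"rz":0},{"dx":-0.02,"dy":0.001,"dz":-0.11,"rx":0,"ry":0,"rz":-0.084},{"dx":-0.055,"dy":0.005,"dz":-0.13,"rx":0,"ry":0,"rz":-0.084},{"dx":-0.095,"dy":0.005,"dz":-0.13,"rx":0,"ry":0,"rz":-0.084},{"dx":-0.135,"dy":0.005,"dz":-0.13,"rx":0,"ry":0,"rz":-0.084},{"dx":-0.175,"dy":0.005,"dz":-0.13,"rx":0,"ry":0,"rz":-0.084},{"dx":-0.215,"dy":0.005,"dz":-0.13,"rx":0,"ry":0,"rz":-0.084},{"dx":-0.241,"dy":0.005,"dz":-0.13,"rx":0,"ry":0,"rz":-0.084},{"dx":-0.241,"dy":0.005,"dz":-0.13,"rx":0,"ry":0,"rz":-0.084}]}}

```text
time: 5.08
ee_pos: [0.6289, 0.1168, 0.1607]
tcp_rot: [0.641, 0.767, -0.002, 0.002]
ft_force: [-0.4, -1.0, -2.6]
gripper_width: 0.0475
grip_force: 33.0
```

Emit:
{"op": "drive_tool", "data": {"rows": [{"dx":0,"dy":0,"dz":0,"rx":0,"ry":0,"rz":0},{"dx":0,"dy":0,"dz":0,"rx":0,"ry":0,"rz":0}]}}

```text
time: 5.25
ee_pos: [0.6275, 0.1288, 0.1606]
tcp_rot: [0.637, 0.771, 0.0, -0.0]
ft_force: [-0.8, 1.1, -2.0]
gripper_width: 0.0477
grip_force: 33.0
```

```bash
python3 look.py w2 crate:.084:0 long_carton_mid:.17:.15
```

```text
t 5.25 tcp [0.6275 0.1288 0.1606] y az 10.880774876480483 tilt z [-0.      0.0012 -1.    ] w 0.047679265323270874
crate mask 0.84 ctr [0.5865 0.1201] size 220.99661254882812 163.6803436279297 long az 11.351181030273438
long_carton_mid place [319.4 313.4] 0.55 [0.6284 0.1294]
long_carton_mid mask 0.68 ctr [0.6248 0.1433] size 109.55772399902344 47.704734802246094 long az 100.97817611694336
```

View pics/w2.png

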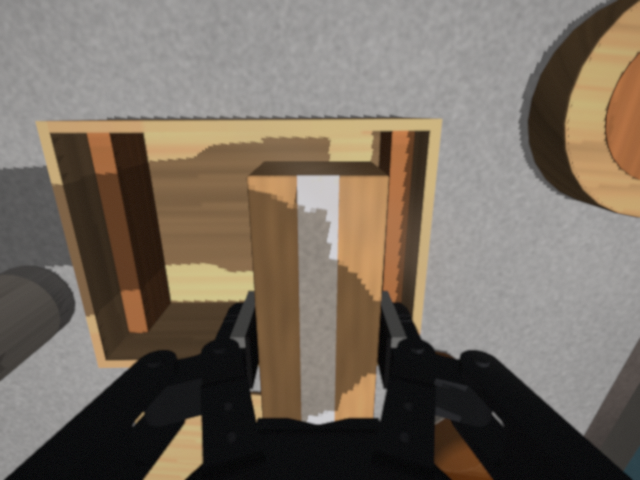

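The picture shows the carton held square over the crate. Rim corners are at (37,121), (441,118) and (100,366), the cleats are at x≈120 and 397, and the carton sits on the +x side.

Emit:
{"op": "drive_tool", "data": {"rows": [{"dx":0,"dy":0,"dz":0.035,"rx":0,"ry":0,"rz":-0.004},{"dx":0,"dy":0,"dz":0.07,"rx":0,"ry":0,"rz":-0.004},{"dx":0,"dy":0,"dz":0.095,"rx":0,"ry":0,"rz":-0.004},{"dx":0,"dy":0,"dz":0.11,"rx":0,"ry":0,"rz":-0.004},{"dx":0,"dy":0,"dz":0.116,"rx":0,"ry":0,"rz":-0.004},{"dx":0,"dy":0,"dz":0.119,"rx":0,"ry":0,"rz":-0.004},{"dx":0,"dy":0,"dz":0.121,"rx":0,"ry":0,"rz":-0.004},{"dx":0,"dy":0,"dz":0.121,"rx":0,"ry":0,"rz":-0.004}]}}

```text
time: 6.17
ee_pos: [0.6287, 0.1286, 0.0402]
tcp_rot: [0.635, 0.772, 0.001, 0.001]
ft_force: [0.4, -0.1, -1.9]
gripper_width: 0.0476
grip_force: 32.9
```

Emit:
{"op": "drive_tool", "data": {"gripper": 0.32, "rows": [{"dx":0,"dy":0,"dz":0,"rx":0,"ry":0,"rz":0},{"dx":0,"dy":0,"dz":0,"rx":0,"ry":0,"rz":0},{"dx":0,"dy":0,"dz":0,"rx":0,"ry":0,"rz":0}]}}

```text
time: 6.42
ee_pos: [0.6275, 0.1281, 0.0404]
tcp_rot: [0.635, 0.772, -0.0, -0.0]
ft_force: [-6.5, -1.6, 2.6]
gripper_width: 0.0577
grip_force: 0.0
```

Emit:
{"op": "drive_tool", "data": {"rows": [{"dx":0,"dy":0,"dz":-0.035,"rx":0,"ry":0,"rz":0},{"dx":0,"dy":0,"dz":-0.075,"rx":0,"ry":0,"rz":0},{"dx":0,"dy":0,"dz":-0.115,"rx":0,"ry":0,"rz":0.02},{"dx":-0.02,"dy":-0.015,"dz":-0.14,"rx":0,"ry":0,"rz":0.12},{"dx":-0.05,"dy":-0.04,"dz":-0.155,"rx":0,"ry":0,"rz":0.24},{"dx":-0.08,"dy":-0.065,"dz":-0.17,"rx":0,"ry":0,"rz":0.36},{"dx":-0.112,"dy":-0.09,"dz":-0.17,"rx":0,"ry":0,"rz":0.48},{"dx":-0.144,"dy":-0.115,"dz":-0.17,"rx":0,"ry":0,"rz":0.58},{"dx":-0.176,"dy":-0.14,"dz":-0.17,"rx":0,"ry":0,"rz":0.616},{"dx":-0.208,"dy":-0.166,"dz":-0.17,"rx":0,"ry":0,"rz":0.616}]}}

```text
time: 7.25
ee_pos: [0.5056, -0.1097, 0.2114]
tcp_rot: [0.84, 0.543, 0.002, 0.002]
ft_force: [0.9, -0.8, 1.0]
gripper_width: 0.0582
grip_force: 0.0
```

Emit:
{"op": "drive_tool", "data": {"gripper": 0, "rows": [{"dx":-0.04,"dy":-0.002,"dz":0,"rx":0,"ry":0,"rz":0},{"dx":-0.08,"dy":-0.004,"dz":0,"rx":0,"ry":0,"rz":0},{"dx":-0.12,"dy":-0.006,"dz":0,"rx":0,"ry":0,"rz":0},{"dx":-0.16,"dy":-0.008,"dz":0,"rx":0,"ry":0,"rz":0},{"dx":-0.2,"dy":-0.01,"dz":0,"rx":0,"ry":0,"rz":0},{"dx":-0.24,"dy":-0.012,"dz":0,"rx":0,"ry":0,"rz":0},{"dx":-0.266,"dy":-0.015,"dz":0,"rx":0,"ry":0,"rz":0},{"dx":-0.266,"dy":-0.015,"dz":0,"rx":0,"ry":0,"rz":0},{"dx":-0.266,"dy":-0.015,"dz":0,"rx":0,"ry":0,"rz":0}]}}

```text
time: 8.0
ee_pos: [0.3821, -0.3469, 0.2108]
tcp_rot: [0.841, 0.542, 0.001, 0.002]
ft_force: [0.1, 0.6, -0.2]
gripper_width: 0.0852
grip_force: 0.0
```

```bash
python3 look.py w3 brush_mid:.042:.021 divider_grip:.006:.028 short_carton_mid:.044:.022
```

```text
t 8.0 tcp [ 0.3821 -0.3469  0.2108] y az -24.424883128259246 tilt z [ 0.0029 -0.0024 -1.    ] w 0.08518116517522814
brush_mid place [384.2 388. ] 0.84 [ 0.3655 -0.5654]
brush_mid place [325.4 204.2] 0.72 [ 0.3914 -0.3462]
brush_mid mask 0.82 ctr [ 0.3868 -0.3437] size 134.070068359375 50.60170364379883 long az 66.6032485961914
brush_mid mask 0.58 ctr [ 0.2401 -0.2809] size 134.1709747314453 65.09847259521484 long az 118.17094993591309
```

Emit:
{"op": "drive_tool", "data": {"rows": [{"dx":0.005,"dy":0.004,"dz":0.035,"rx":0,"ry":0,"rz":-0.018},{"dx":0.005,"dy":0.004,"dz":0.075,"rx":0,"ry":0,"rz":-0.018},{"dx":0.005,"dy":0.004,"dz":0.115,"rx":0,"ry":0,"rz":-0.018},{"dx":0.005,"dy":0.004,"dz":0.15,"rx":0,"ry":0,"rz":-0.018},{"dx":0.005,"dy":0.004,"dz":0.17,"rx":0,"ry":0,"rz":-0.018},{"dx":0.005,"dy":0.004,"dz":0.177,"rx":0,"ry":0,"rz":-0.018},{"dx":0.005,"dy":0.004,"dz":0.177,"rx":0,"ry":0,"rz":-0.018}]}}

```text
time: 8.93
ee_pos: [0.3872, -0.3403, 0.0305]
tcp_rot: [0.834, 0.551, -0.001, -0.002]
ft_force: [-0.1, 0.2, 0.8]
gripper_width: 0.0855
grip_force: 0.0
```

Emit:
{"op": "drive_tool", "data": {"gripper": 0.7, "newtons": 30, "rows": [{"dx":0,"dy":0,"dz":0,"rx":0,"ry":0,"rz":0},{"dx":0,"dy":0,"dz":0,"rx":0,"ry":0,"rz":0},{"dx":0,"dy":0,"dz":0,"rx":0,"ry":0,"rz":0},{"dx":0,"dy":0,"dz":0,"rx":0,"ry":0,"rz":0},{"dx":0,"dy":0,"dz":0,"rx":0,"ry":0,"rz":0},{"dx":0,"dy":0,"dz":0,"rx":0,"ry":0,"rz":0}]}}

```text
time: 9.43
ee_pos: [0.3894, -0.3425, 0.0341]
tcp_rot: [0.835, 0.551, 0.001, 0.002]
ft_force: [-1.0, 0.2, 7.5]
gripper_width: 0.0495
grip_force: 32.4
```

Emit:
{"op": "drive_tool", "data": {"rows": [{"dx":0,"dy":0,"dz":-0.035,"rx":0,"ry":0,"rz":0},{"dx":0,"dy":0,"dz":-0.075,"rx":0,"ry":0,"rz":0},{"dx":0.015,"dy":0,"dz":-0.11,"rx":0,"ry":0,"rz":-0.05},{"dx":0.04,"dy":-0.003,"dz":-0.14,"rx":0,"ry":0,"rz":-0.15},{"dx":0.08,"dy":-0.006,"dz":-0.14,"rx":0,"ry":0,"rz":-0.25},{"dx":0.12,"dy":-0.009,"dz":-0.14,"rx":0,"ry":0,"rz":-0.35},{"dx":0.16,"dy":-0.012,"dz":-0.14,"rx":0,"ry":0,"rz":-0.45},{"dx":0.2,"dy":-0.015,"dz":-0.14,"rx":0,"ry":0,"rz":-0.54},{"dx":0.24,"dy":-0.018,"dz":-0.14,"rx":0,"ry":0,"rz":-0.6},{"dx":0.27,"dy":-0.02,"dz":-0.14,"rx":0,"ry":0,"rz":-0.6}]}}

```text
time: 10.27
ee_pos: [0.4765, -0.0818, 0.1732]
tcp_rot: [0.632, 0.775, 0.001, 0.0]
ft_force: [1.6, 0.2, -1.9]
gripper_width: 0.0494
grip_force: 32.6
```

Emit:
{"op": "drive_tool", "data": {"rows": [{"dx":0.034,"dy":0.02,"dz":0,"rx":0,"ry":0,"rz":0},{"dx":0.068,"dy":0.04,"dz":0,"rx":0,"ry":0,"rz":0},{"dx":0.102,"dy":0.06,"dz":0,"rx":0,"ry":0,"rz":0},{"dx":0.136,"dy":0.08,"dz":0,"rx":0,"ry":0,"rz":0},{"dx":0.164,"dy":0.095,"dz":0,"rx":0,"ry":0,"rz":0},{"dx":0.182,"dy":0.105,"dz":0,"rx":0,"ry":0,"rz":0},{"dx":0.182,"dy":0.105,"dz":0,"rx":0,"ry":0,"rz":0},{"dx":0.182,"dy":0.105,"dz":0,"rx":0,"ry":0,"rz":0}]}}

```text
time: 10.93
ee_pos: [0.5432, 0.1151, 0.1726]
tcp_rot: [0.633, 0.774, 0.0, 0.0]
ft_force: [-0.5, -0.6, -2.0]
gripper_width: 0.0495
grip_force: 32.6
```

```bash
python3 look.py w4 crate:.084:0 long_carton_mid:.046:.026 brush_mid:.182:.161
```

```text
t 10.9333 tcp [0.5432 0.1151 0.1726] y az 11.418161332884903 tilt z [ 0.0004  0.0003 -1.    ] w 0.04946031915973779
crate mask 0.58 ctr [0.5864 0.1209] size 220.96389770507812 163.17051696777344 long az 11.02294921875
long_carton_mid place [430.1 228.5] 0.68 [0.6338 0.1284]
long_carton_mid mask 0.77 ctr [0.624  0.1284] size 132.35525512695312 58.02462387084961 long az 101.3414421081543
brush_mid place [321.1 318.6] 0.7 [0.5455 0.1126]
brush_mid mask 0.69 ctr [0.5406 0.128 ] size 106.45674896240234 48.51039505004883 long az 101.15376853942871
```

View pics/w4.png

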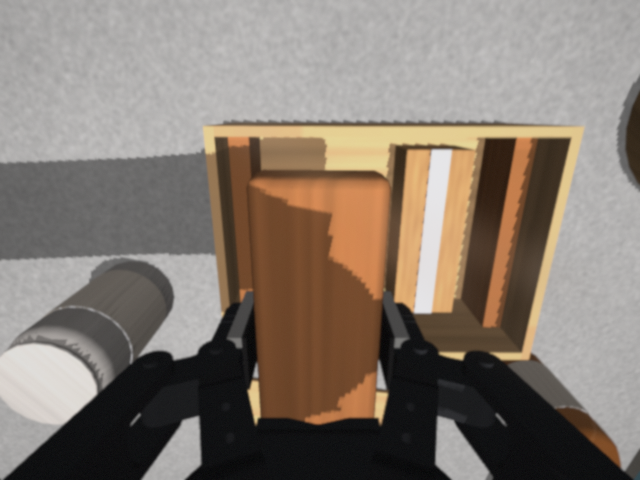

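The picture shows the brush held bristles down over the −x half, with the long carton flat on the floor at (430,230). Rim corners are at (205,127), (583,127) and (528,358).

Emit:
{"op": "drive_tool", "data": {"rows": [{"dx":-0.002,"dy":0.002,"dz":0.035,"rx":0,"ry":0,"rz":0},{"dx":-0.002,"dy":0.002,"dz":0.07,"rx":0,"ry":0,"rz":0},{"dx":-0.002,"dy":0.002,"dz":0.1,"rx":0,"ry":0,"rz":0},{"dx":-0.002,"dy":0.002,"dz":0.12,"rx":0,"ry":0,"rz":0},{"dx":-0.002,"dy":0.002,"dz":0.127,"rx":0,"ry":0,"rz":0},{"dx":-0.002,"dy":0.002,"dz":0.13,"rx":0,"ry":0,"rz":0},{"dx":-0.002,"dy":0.002,"dz":0.132,"rx":0,"ry":0,"rz":0},{"dx":-0.002,"dy":0.002,"dz":0.132,"rx":0,"ry":0,"rz":0}]}}

```text
time: 11.95
ee_pos: [0.5468, 0.112, 0.0413]
tcp_rot: [0.635, 0.773, 0.001, 0.001]
ft_force: [0.3, 0.4, -1.3]
gripper_width: 0.0496
grip_force: 32.5
```

Emit:
{"op": "drive_tool", "data": {"gripper": 0.32, "rows": [{"dx":0,"dy":0,"dz":0,"rx":0,"ry":0,"rz":0},{"dx":0,"dy":0,"dz":0,"rx":0,"ry":0,"rz":0},{"dx":0,"dy":0,"dz":0,"rx":0,"ry":0,"rz":0}]}}

```text
time: 12.2
ee_pos: [0.5468, 0.1122, 0.0416]
tcp_rot: [0.635, 0.773, 0.001, 0.001]
ft_force: [0.4, -0.4, 0.3]
gripper_width: 0.0579
grip_force: 0.0
```

Emit:
{"op": "drive_tool", "data": {"rows": [{"dx":0,"dy":0,"dz":-0.035,"rx":0,"ry":0,"rz":0},{"dx":0,"dy":0,"dz":-0.075,"rx":0,"ry":0,"rz":0},{"dx":-0.015,"dy":0,"dz":-0.11,"rx":0,"ry":0,"rz":0.05},{"dx":-0.045,"dy":-0.003,"dz":-0.135,"rx":0,"ry":0,"rz":0.126},{"dx":-0.085,"dy":-0.005,"dz":-0.15,"rx":0,"ry":0,"rz":0.126},{"dx":-0.125,"dy":-0.006,"dz":-0.16,"rx":0,"ry":0,"rz":0.126},{"dx":-0.165,"dy":-0.008,"dz":-0.16,"rx":0,"ry":0,"rz":0.126},{"dx":-0.205,"dy":-0.01,"dz":-0.16,"rx":0,"ry":0,"rz":0.126},{"dx":-0.24,"dy":-0.011,"dz":-0.16,"rx":0,"ry":0,"rz":0.126},{"dx":-0.252,"dy":-0.011,"dz":-0.16,"rx":0,"ry":0,"rz":0.126}]}}

```text
time: 13.03
ee_pos: [0.5839, -0.1453, 0.2016]
tcp_rot: [0.685, 0.729, -0.001, 0.002]
ft_force: [0.1, -1.4, 0.2]
gripper_width: 0.0585
grip_force: 0.0
```

Emit:
{"op": "drive_tool", "data": {"rows": [{"dx":0,"dy":0,"dz":0,"rx":0,"ry":0,"rz":0},{"dx":0,"dy":0,"dz":0,"rx":0,"ry":0,"rz":0}]}}

```text
time: 13.2
ee_pos: [0.584, -0.1378, 0.2006]
tcp_rot: [0.683, 0.731, 0.0, 0.0]
ft_force: [-1.4, 0.4, -0.1]
gripper_width: 0.0579
grip_force: 0.0
```

```bash
python3 look.py w5 divider_grip:.006:.028 short_carton_mid:.044:.022
```

```text
t 13.2 tcp [ 0.584  -0.1378  0.2006] y az 3.9089363443175746 tilt z [ 0.0005  0.0004 -1.    ] w 0.05791878036231946
divider_grip place [316.2 207. ] 0.87 [ 0.5826 -0.1315]
divider_grip mask 0.83 ctr [ 0.5849 -0.1327] size 197.97479248046875 142.53375244140625 long az 4.540560245513916
short_carton_mid place [312.1 401. ] 0.72 [ 0.5929 -0.3503]
short_carton_mid mask 0.6 ctr [ 0.5982 -0.3205] size 84.1486587524414 59.955467224121094 long az 71.134521484375
```

View pics/w5.png

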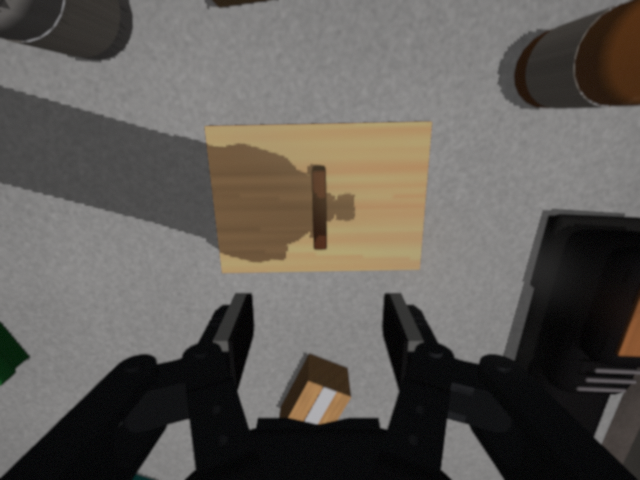

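The picture shows the divider centred at (318,197) with its bar at (319,207), square in view. The short carton is at (315,390), turned.

Emit:
{"op": "drive_tool", "data": {"rows": [{"dx":0.005,"dy":0,"dz":0.035,"rx":0,"ry":0,"rz":-0.011},{"dx":0.005,"dy":0,"dz":0.075,"rx":0,"ry":0,"rz":-0.011},{"dx":0.005,"dy":0,"dz":0.115,"rx":0,"ry":0,"rz":-0.011},{"dx":0.005,"dy":0,"dz":0.145,"rx":0,"ry":0,"rz":-0.011},{"dx":0.005,"dy":0,"dz":0.16,"rx":0,"ry":0,"rz":-0.011},{"dx":0.005,"dy":0,"dz":0.167,"rx":0,"ry":0,"rz":-0.011},{"dx":0.005,"dy":0,"dz":0.167,"rx":0,"ry":0,"rz":-0.011}]}}

```text
time: 14.03
ee_pos: [0.5824, -0.1311, 0.0315]
tcp_rot: [0.677, 0.736, -0.001, -0.002]
ft_force: [0.1, 0.6, -0.5]
gripper_width: 0.0579
grip_force: 0.0
```

Emit:
{"op": "drive_tool", "data": {"gripper": 1, "newtons": 60, "rows": [{"dx":0,"dy":0,"dz":0,"rx":0,"ry":0,"rz":0},{"dx":0,"dy":0,"dz":0,"rx":0,"ry":0,"rz":0},{"dx":0,"dy":0,"dz":0,"rx":0,"ry":0,"rz":0},{"dx":0,"dy":0,"dz":0,"rx":0,"ry":0,"rz":0},{"dx":0,"dy":0,"dz":0,"rx":0,"ry":0,"rz":0},{"dx":0,"dy":0,"dz":0,"rx":0,"ry":0,"rz":0},{"dx":0,"dy":0,"dz":0,"rx":0,"ry":0,"rz":0}]}}

```text
time: 14.62
ee_pos: [0.5851, -0.1326, 0.0351]
tcp_rot: [0.678, 0.735, 0.001, 0.001]
ft_force: [0.1, 0.8, 6.9]
gripper_width: 0.0107
grip_force: 60.6
```

Emit:
{"op": "drive_tool", "data": {"rows": [{"dx":0,"dy":0,"dz":-0.03,"rx":0,"ry":0,"rz":0},{"dx":0,"dy":0,"dz":-0.065,"rx":0,"ry":0,"rz":0},{"dx":0.01,"dy":0.001,"dz":-0.1,"rx":0,"ry":0,"rz":-0.03},{"dx":0.035,"dy":0.003,"dz":-0.13,"rx":0,"ry":0,"rz":-0.08},{"dx":0.07,"dy":0.006,"dz":-0.14,"rx":0,"ry":0,"rz":-0.115},{"dx":0.11,"dy":0.01,"dz":-0.14,"rx":0,"ry":0,"rz":-0.115},{"dx":0.15,"dy":0.013,"dz":-0.14,"rx":0,"ry":0,"rz":-0.115},{"dx":0.19,"dy":0.017,"dz":-0.14,"rx":0,"ry":0,"rz":-0.115},{"dx":0.225,"dy":0.02,"dz":-0.14,"rx":0,"ry":0,"rz":-0.115},{"dx":0.252,"dy":0.022,"dz":-0.14,"rx":0,"ry":0,"rz":-0.115}]}}

```text
time: 15.45
ee_pos: [0.5845, 0.1248, 0.1737]
tcp_rot: [0.633, 0.774, 0.001, -0.0]
ft_force: [0.4, 0.9, -0.4]
gripper_width: 0.0105
grip_force: 59.4
```

Emit:
{"op": "drive_tool", "data": {"rows": [{"dx":0,"dy":0,"dz":0,"rx":0,"ry":0,"rz":0},{"dx":0,"dy":0,"dz":0,"rx":0,"ry":0,"rz":0},{"dx":0,"dy":0,"dz":0,"rx":0,"ry":0,"rz":0}]}}

```text
time: 15.7
ee_pos: [0.5849, 0.1198, 0.1733]
tcp_rot: [0.635, 0.773, -0.0, 0.0]
ft_force: [-0.3, -1.4, -2.2]
gripper_width: 0.0111
grip_force: 59.4
```

```bash
python3 look.py w6 crate:.084:0 divider_grip:.146:.168
```

```text
t 15.7 tcp [0.5849 0.1198 0.1733] y az 11.231587276899049 tilt z [-0.0002 -0.0009 -1.    ] w 0.011098960294238853
crate mask 0.83 ctr [0.5723 0.1919] size 220.43350219726562 16.394514083862305 long az 11.258407592773438
divider_grip place [316.4 317.3] 0.58 [0.5843 0.1216]
divider_grip mask 0.72 ctr [0.5846 0.1208] size 195.00201416015625 139.0426025390625 long az 11.331047058105469
```

View pics/w6.png

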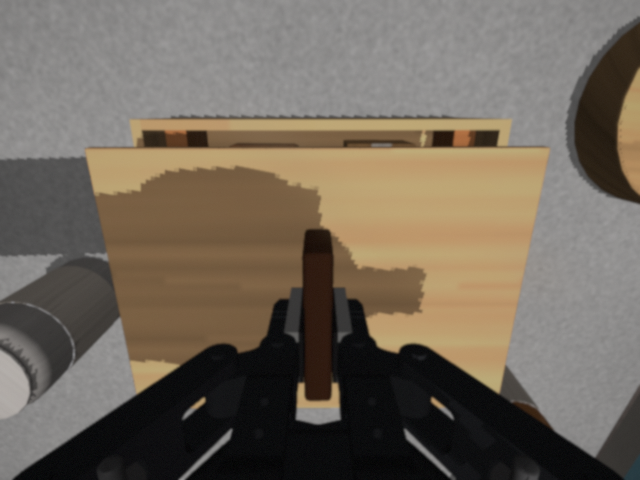

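The picture shows the plate held level and square with the crate. The plate's far corners are at (87,150) and (548,148), and the crate's far rim runs from (132,121) to (511,121).

Emit:
{"op": "drive_tool", "data": {"rows": [{"dx":0,"dy":0.0015,"dz":0.02,"rx":0,"ry":0,"rz":0},{"dx":0,"dy":0.0015,"dz":0.035,"rx":0,"ry":0,"rz":0},{"dx":0,"dy":0.0015,"dz":0.045,"rx":0,"ry":0,"rz":0},{"dx":0,"dy":0.0015,"dz":0.05,"rx":0,"ry":0,"rz":0},{"dx":0,"dy":0.0015,"dz":0.055,"rx":0,"ry":0,"rz":0},{"dx":0,"dy":0.0015,"dz":0.06,"rx":0,"ry":0,"rz":0},{"dx":0,"dy":0.0015,"dz":0.065,"rx":0,"ry":0,"rz":0},{"dx":0,"dy":0.0015,"dz":0.07,"rx":0,"ry":0,"rz":0},{"dx":0,"dy":0.0015,"dz":0.075,"rx":0,"ry":0,"rz":0},{"dx":0,"dy":0.0015,"dz":0.075,"rx":0,"ry":0,"rz":0}]}}

```text
time: 16.78
ee_pos: [0.586, 0.1207, 0.0973]
tcp_rot: [0.634, 0.773, -0.001, -0.0]
ft_force: [-1.1, 0.0, -2.4]
gripper_width: 0.011
grip_force: 59.4
```

No contact, so the plate is inside the walls. I'll lower it the rest of the way.

Emit:
{"op": "drive_tool", "data": {"rows": [{"dx":0,"dy":0,"dz":0.004,"rx":0,"ry":0,"rz":0},{"dx":0,"dy":0,"dz":0.007,"rx":0,"ry":0,"rz":0},{"dx":0,"dy":0,"dz":0.009,"rx":0,"ry":0,"rz":0},{"dx":0,"dy":0,"dz":0.011,"rx":0,"ry":0,"rz":0},{"dx":0,"dy":0,"dz":0.011,"rx":0,"ry":0,"rz":0}]}}

```text
time: 17.2
ee_pos: [0.5868, 0.1209, 0.0873]
tcp_rot: [0.635, 0.773, 0.0, 0.0]
ft_force: [-0.1, -0.7, -1.6]
gripper_width: 0.0109
grip_force: 59.4
```

Emit:
{"op": "drive_tool", "data": {"rows": [{"dx":0,"dy":0,"dz":0.001,"rx":0,"ry":0,"rz":0},{"dx":0,"dy":0,"dz":0.0015,"rx":0,"ry":0,"rz":0},{"dx":0,"dy":0,"dz":0.0015,"rx":0,"ry":0,"rz":0}]}}

```text
time: 17.45
ee_pos: [0.5869, 0.1209, 0.0871]
tcp_rot: [0.635, 0.773, 0.0, 0.0]
ft_force: [-3.5, -1.0, 8.6]
gripper_width: 0.0109
grip_force: 60.8
```

Emit:
{"op": "drive_tool", "data": {"gripper": 0.55, "rows": [{"dx":0,"dy":0,"dz":0,"rx":0,"ry":0,"rz":0},{"dx":0,"dy":0,"dz":0,"rx":0,"ry":0,"rz":0},{"dx":0,"dy":0,"dz":0,"rx":0,"ry":0,"rz":0},{"dx":0,"dy":0,"dz":0,"rx":0,"ry":0,"rz":0}]}}

```text
time: 17.78
ee_pos: [0.5867, 0.1208, 0.0857]
tcp_rot: [0.635, 0.773, 0.0, 0.0]
ft_force: [0.4, -0.2, -0.4]
gripper_width: 0.0384
grip_force: 0.0
```

Emit:
{"op": "drive_tool", "data": {"rows": [{"dx":0,"dy":0,"dz":-0.035,"rx":0,"ry":0,"rz":0},{"dx":0,"dy":0,"dz":-0.075,"rx":0,"ry":0,"rz":-0.1},{"dx":0.02,"dy":-0.01,"dz":-0.105,"rx":0,"ry":0,"rz":-0.2},{"dx":0.05,"dy":-0.025,"dz":-0.115,"rx":0,"ry":0,"rz":-0.3},{"dx":0.086,"dy":-0.041,"dz":-0.115,"rx":0,"ry":0,"rz":-0.4},{"dx":0.122,"dy":-0.058,"dz":-0.115,"rx":0,"ry":0,"rz":-0.5},{"dx":0.158,"dy":-0.075,"dz":-0.115,"rx":0,"ry":0,"rz":-0.6},{"dx":0.194,"dy":-0.092,"dz":-0.115,"rx":0,"ry":0,"rz":-0.7},{"dx":0.23,"dy":-0.109,"dz":-0.115,"rx":0,"ry":0,"rz":-0.8},{"dx":0.262,"dy":-0.1245,"dz":-0.115,"rx":0,"ry":0,"rz":-0.9}]}}

```text
time: 18.62
ee_pos: [0.4116, 0.3556, 0.201]
tcp_rot: [0.232, 0.973, 0.0, -0.0]
ft_force: [0.3, -0.2, -0.3]
gripper_width: 0.0386
grip_force: 0.0
```

Emit:
{"op": "drive_tool", "data": {"gripper": 0, "rows": [{"dx":0,"dy":0,"dz":0,"rx":0,"ry":0,"rz":-0.11},{"dx":0,"dy":0,"dz":0,"rx":0,"ry":0,"rz":-0.22},{"dx":0,"dy":0,"dz":0,"rx":0,"ry":0,"rz":-0.33},{"dx":0,"dy":0,"dz":0,"rx":0,"ry":0,"rz":-0.44},{"dx":0,"dy":0,"dz":0,"rx":0,"ry":0,"rz":-0.55},{"dx":0,"dy":0,"dz":0,"rx":0,"ry":0,"rz":-0.64},{"dx":0,"dy":0,"dz":0,"rx":0,"ry":0,"rz":-0.671},{"dx":0,"dy":0,"dz":0,"rx":0,"ry":0,"rz":-0.671}]}}

```text
time: 19.28
ee_pos: [0.4135, 0.3534, 0.2006]
tcp_rot: [-0.098, 0.995, 0.0, -0.0]
ft_force: [0.1, 0.6, -0.3]
gripper_width: 0.0855
grip_force: 0.0
```

```bash
python3 look.py w7 jar_mid:.052:.026 divider_grip:.058:.08; python3 -c "
from h import *
print(arm.state()['q'])"
```

```text
t 19.2833 tcp [0.4135 0.3534 0.2006] y az 101.29109115787007 tilt z [-0.0003  0.     -1.    ] w 0.08546387754619682
jar_mid place [322.6 206.2] 0.73 [0.4062 0.356 ]
jar_mid mask 0.84 ctr [0.4065 0.3556] size 64.64656066894531 59.43821334838867 long az 167.57008361816406
divider_grip place [  4.7 369. ] 0.81 [0.583  0.1194]
divider_grip mask 0.9 ctr [0.5911 0.1372] size 211.42234802246094 80.00668334960938 long az 175.4137954711914
[-0.42461961  0.3655135  -0.40573762  1.86708027  0.17513272  0.94372176
  0.85659269]
```

View pics/w7.png

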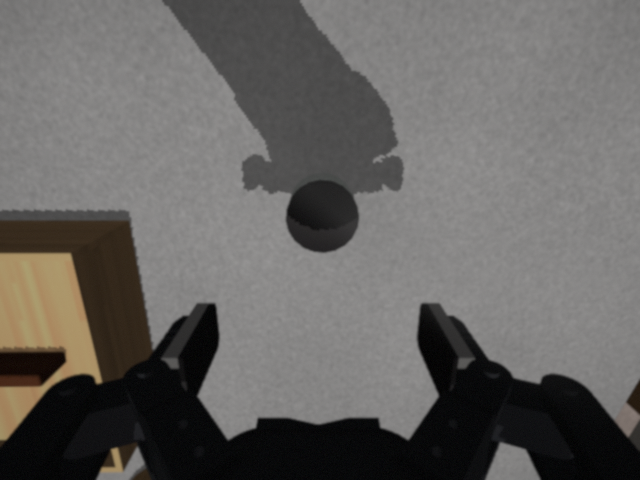

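The picture shows the jar lid at (322,215), centred between the jaws, with the crate and seated divider at lower left.

Emit:
{"op": "drive_tool", "data": {"rows": [{"dx":0.005,"dy":0.003,"dz":0.035,"rx":0,"ry":0,"rz":0},{"dx":0.005,"dy":0.003,"dz":0.075,"rx":0,"ry":0,"rz":0},{"dx":0.005,"dy":0.003,"dz":0.11,"rx":0,"ry":0,"rz":0},{"dx":0.005,"dy":0.003,"dz":0.14,"rx":0,"ry":0,"rz":0},{"dx":0.005,"dy":0.003,"dz":0.16,"rx":0,"ry":0,"rz":0},{"dx":0.005,"dy":0.003,"dz":0.168,"rx":0,"ry":0,"rz":0},{"dx":0.005,"dy":0.003,"dz":0.168,"rx":0,"ry":0,"rz":0}]}}

```text
time: 20.12
ee_pos: [0.4067, 0.3546, 0.0309]
tcp_rot: [-0.098, 0.995, -0.001, -0.002]
ft_force: [0.1, -0.8, 0.1]
gripper_width: 0.0855
grip_force: 0.0
```

Emit:
{"op": "drive_tool", "data": {"gripper": 0.6, "newtons": 35, "rows": [{"dx":0,"dy":0,"dz":0,"rx":0,"ry":0,"rz":0},{"dx":0,"dy":0,"dz":0,"rx":0,"ry":0,"rz":0},{"dx":0,"dy":0,"dz":0,"rx":0,"ry":0,"rz":0},{"dx":0,"dy":0,"dz":0,"rx":0,"ry":0,"rz":0},{"dx":0,"dy":0,"dz":0,"rx":0,"ry":0,"rz":0},{"dx":0,"dy":0,"dz":0,"rx":0,"ry":0,"rz":0}]}}

```text
time: 20.62
ee_pos: [0.4092, 0.3567, 0.0347]
tcp_rot: [-0.098, 0.995, 0.001, 0.001]
ft_force: [0.2, -0.3, 6.6]
gripper_width: 0.0591
grip_force: 38.8
```

Emit:
{"op": "drive_tool", "data": {"rows": [{"dx":0,"dy":0,"dz":-0.03,"rx":0,"ry":0,"rz":0},{"dx":0,"dy":0,"dz":-0.065,"rx":0,"ry":0,"rz":0},{"dx":-0.005,"dy":-0.015,"dz":-0.1,"rx":0,"ry":0,"rz":0},{"dx":-0.014,"dy":-0.048,"dz":-0.12,"rx":0,"ry":0,"rz":0},{"dx":-0.025,"dy":-0.086,"dz":-0.13,"rx":0,"ry":0,"rz":0},{"dx":-0.036,"dy":-0.124,"dz":-0.13,"rx":0,"ry":0,"rz":0},{"dx":-0.047,"dy":-0.162,"dz":-0.13,"rx":0,"ry":0,"rz":0},{"dx":-0.058,"dy":-0.2,"dz":-0.13,"rx":0,"ry":0,"rz":0},{"dx":-0.069,"dy":-0.238,"dz":-0.13,"rx":0,"ry":0,"rz":0},{"dx":-0.076,"dy":-0.266,"dz":-0.13,"rx":0,"ry":0,"rz":0}]}}

```text
time: 21.45
ee_pos: [0.5358, 0.105, 0.1633]
tcp_rot: [-0.096, 0.995, -0.001, 0.001]
ft_force: [1.4, 0.2, -1.9]
gripper_width: 0.0589
grip_force: 39.5
```

Emit:
{"op": "drive_tool", "data": {"rows": [{"dx":0,"dy":0,"dz":0,"rx":0,"ry":0,"rz":0},{"dx":0,"dy":0,"dz":0,"rx":0,"ry":0,"rz":0},{"dx":0,"dy":0,"dz":0,"rx":0,"ry":0,"rz":0}]}}

```text
time: 21.7
ee_pos: [0.5339, 0.1098, 0.1629]
tcp_rot: [-0.098, 0.995, 0.0, -0.0]
ft_force: [-1.0, 1.5, -2.0]
gripper_width: 0.0589
grip_force: 39.4
```

```bash
python3 look.py w8 divider_grip:.058:.08 jar_mid:.18:.154 crate:.084:0
```

```text
t 21.7 tcp [0.5339 0.1098 0.1629] y az 101.22134826364406 tilt z [-0.0004  0.0006 -1.    ] w 0.058904796009755206
divider_grip mask 0.55 ctr [0.5355 0.1096] size 141.449951171875 95.86201477050781 long az 101.58748722076416
jar_mid place [318.3 313.9] 0.8 [0.5327 0.1095]
jar_mid mask 0.69 ctr [0.5266 0.1104] size 73.91536712646484 58.533958435058594 long az 171.63533782958984
crate mask 0.77 ctr [0.5312 0.1084] size 163.31875610351562 123.21153259277344 long az 101.65618133544922
```

View pics/w8.png

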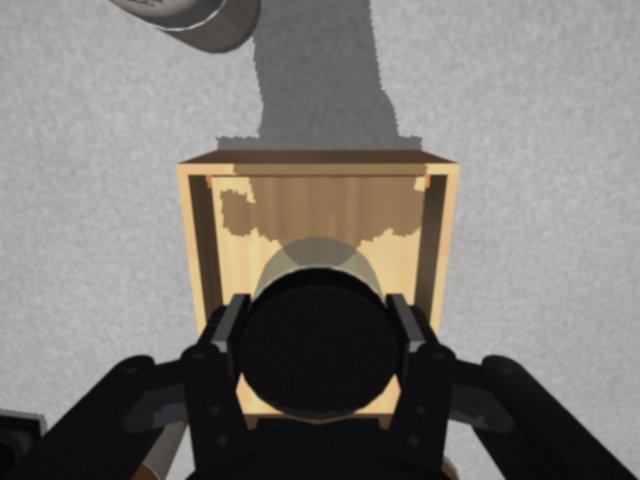

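The picture shows the jar held upright over the −x half, with the plate level between the walls and the far rim running from (180,165) to (458,165).

Emit:
{"op": "drive_tool", "data": {"rows": [{"dx":0,"dy":0.001,"dz":0.025,"rx":0,"ry":0,"rz":0},{"dx":0,"dy":0.001,"dz":0.045,"rx":0,"ry":0,"rz":0},{"dx":0,"dy":0.001,"dz":0.058,"rx":0,"ry":0,"rz":0},{"dx":0,"dy":0.001,"dz":0.065,"rx":0,"ry":0,"rz":0},{"dx":0,"dy":0.001,"dz":0.068,"rx":0,"ry":0,"rz":0},{"dx":0,"dy":0.001,"dz":0.07,"rx":0,"ry":0,"rz":0},{"dx":0,"dy":0.001,"dz":0.071,"rx":0,"ry":0,"rz":0},{"dx":0,"dy":0.001,"dz":0.071,"rx":0,"ry":0,"rz":0}]}}

```text
time: 22.72
ee_pos: [0.5348, 0.1108, 0.0928]
tcp_rot: [-0.098, 0.995, 0.0, 0.001]
ft_force: [0.1, -0.4, -2.8]
gripper_width: 0.0591
grip_force: 39.6
```

Emit:
{"op": "drive_tool", "data": {"gripper": 0.12, "rows": [{"dx":0,"dy":0,"dz":0,"rx":0,"ry":0,"rz":0},{"dx":0,"dy":0,"dz":0,"rx":0,"ry":0,"rz":0},{"dx":0,"dy":0,"dz":0,"rx":0,"ry":0,"rz":0},{"dx":0,"dy":0,"dz":0,"rx":0,"ry":0,"rz":0}]}}

```text
time: 23.05
ee_pos: [0.5347, 0.1105, 0.0923]
tcp_rot: [-0.098, 0.995, 0.0, 0.001]
ft_force: [-0.3, -0.5, -0.5]
gripper_width: 0.0754
grip_force: 0.0
```

Emit:
{"op": "drive_tool", "data": {"rows": [{"dx":0,"dy":0,"dz":-0.03,"rx":0,"ry":0,"rz":0},{"dx":0,"dy":0,"dz":-0.07,"rx":0,"ry":0,"rz":0},{"dx":0,"dy":0,"dz":-0.105,"rx":0,"ry":0,"rz":0.11},{"dx":0.002,"dy":-0.03,"dz":-0.118,"rx":0,"ry":0,"rz":0.23},{"dx":0.005,"dy":-0.07,"dz":-0.118,"rx":0,"ry":0,"rz":0.35},{"dx":0.008,"dy":-0.11,"dz":-0.118,"rx":0,"ry":0,"rz":0.47},{"dx":0.011,"dy":-0.15,"dz":-0.118,"rx":0,"ry":0,"rz":0.59},{"dx":0.014,"dy":-0.19,"dz":-0.118,"rx":0,"ry":0,"rz":0.71},{"dx":0.017,"dy":-0.23,"dz":-0.118,"rx":0,"ry":0,"rz":0.83},{"dx":0.02,"dy":-0.27,"dz":-0.118,"rx":0,"ry":0,"rz":0.95}]}}

```text
time: 23.88
ee_pos: [0.5673, -0.1603, 0.2102]
tcp_rot: [0.371, 0.929, 0.0, 0.0]
ft_force: [0.6, 0.4, -0.0]
gripper_width: 0.0749
grip_force: 0.0
```

Emit:
{"op": "drive_tool", "data": {"gripper": 0, "rows": [{"dx":-0.03,"dy":-0.022,"dz":0,"rx":0,"ry":0,"rz":0.12},{"dx":-0.061,"dy":-0.044,"dz":0,"rx":0,"ry":0,"rz":0.24},{"dx":-0.092,"dy":-0.066,"dz":0,"rx":0,"ry":0,"rz":0.36},{"dx":-0.122,"dy":-0.088,"dz":0,"rx":0,"ry":0,"rz":0.48},{"dx":-0.146,"dy":-0.106,"dz":0,"rx":0,"ry":0,"rz":0.6},{"dx":-0.158,"dy":-0.118,"dz":0,"rx":0,"ry":0,"rz":0.72},{"dx":-0.158,"dy":-0.118,"dz":0,"rx":0,"ry":0,"rz":0.84},{"dx":-0.158,"dy":-0.118,"dz":0,"rx":0,"ry":0,"rz":0.96},{"dx":-0.158,"dy":-0.118,"dz":0,"rx":0,"ry":0,"rz":1.08},{"dx":-0.158,"dy":-0.118,"dz":0,"rx":0,"ry":0,"rz":1.16}]}}

```text
time: 24.72
ee_pos: [0.6017, -0.3525, 0.2095]
tcp_rot: [0.819, 0.574, 0.0, -0.0]
ft_force: [0.4, -0.8, -0.2]
gripper_width: 0.0851
grip_force: 0.0
```

Emit:
{"op": "drive_tool", "data": {"rows": [{"dx":0,"dy":0,"dz":0,"rx":0,"ry":0,"rz":0},{"dx":0,"dy":0,"dz":0,"rx":0,"ry":0,"rz":0},{"dx":0,"dy":0,"dz":0,"rx":0,"ry":0,"rz":0}]}}

```text
time: 24.97
ee_pos: [0.6018, -0.3523, 0.2098]
tcp_rot: [0.817, 0.577, 0.0, -0.0]
ft_force: [-0.6, 0.3, 0.4]
gripper_width: 0.0854
grip_force: 0.0
```

```bash
python3 look.py w9 short_carton_mid:.044:.022
```

```text
t 24.9667 tcp [ 0.6018 -0.3523  0.2098] y az -19.492444323555752 tilt z [-0.      0.0001 -1.    ] w 0.0854019359634773
short_carton_mid place [312.4 211.5] 0.74 [ 0.597  -0.3524]
short_carton_mid mask 0.73 ctr [ 0.5943 -0.3495] size 89.66732788085938 47.791385650634766 long az 69.42491912841797
```

Emit:
{"op": "drive_tool", "data": {"rows": [{"dx":-0.002,"dy":-0.0075,"dz":0.035,"rx":0,"ry":0,"rz":0.019},{"dx":-0.002,"dy":-0.0075,"dz":0.075,"rx":0,"ry":0,"rz":0.019},{"dx":-0.002,"dy":-0.0075,"dz":0.115,"rx":0,"ry":0,"rz":0.019},{"dx":-0.002,"dy":-0.0075,"dz":0.15,"rx":0,"ry":0,"rz":0.019},{"dx":-0.002,"dy":-0.0075,"dz":0.17,"rx":0,"ry":0,"rz":0.019},{"dx":-0.002,"dy":-0.0075,"dz":0.177,"rx":0,"ry":0,"rz":0.019},{"dx":-0.002,"dy":-0.0075,"dz":0.177,"rx":0,"ry":0,"rz":0.019}]}}

```text
time: 25.7
ee_pos: [0.5924, -0.351, 0.0304]
tcp_rot: [0.823, 0.568, -0.001, -0.002]
ft_force: [-0.2, -0.2, 0.5]
gripper_width: 0.0857
grip_force: 0.0
```

Emit:
{"op": "drive_tool", "data": {"gripper": 0.7, "newtons": 25, "rows": [{"dx":0,"dy":0,"dz":0,"rx":0,"ry":0,"rz":0},{"dx":0,"dy":0,"dz":0,"rx":0,"ry":0,"rz":0},{"dx":0,"dy":0,"dz":0,"rx":0,"ry":0,"rz":0},{"dx":0,"dy":0,"dz":0,"rx":0,"ry":0,"rz":0},{"dx":0,"dy":0,"dz":0,"rx":0,"ry":0,"rz":0},{"dx":0,"dy":0,"dz":0,"rx":0,"ry":0,"rz":0}]}}

```text
time: 26.2
ee_pos: [0.5955, -0.3527, 0.0353]
tcp_rot: [0.823, 0.568, 0.001, 0.002]
ft_force: [-0.2, 1.0, 6.6]
gripper_width: 0.0476
grip_force: 27.5
```

Emit:
{"op": "drive_tool", "data": {"rows": [{"dx":0,"dy":0,"dz":-0.035,"rx":0,"ry":0,"rz":0},{"dx":0,"dy":0,"dz":-0.075,"rx":0,"ry":0,"rz":0},{"dx":0.015,"dy":-0.004,"dz":-0.11,"rx":0,"ry":0,"rz":-0.05},{"dx":0.04,"dy":-0.011,"dz":-0.14,"rx":0,"ry":0,"rz":-0.15},{"dx":0.078,"dy":-0.022,"dz":-0.15,"rx":0,"ry":0,"rz":-0.25},{"dx":0.117,"dy":-0.033,"dz":-0.15,"rx":0,"ry":0,"rz":-0.35},{"dx":0.156,"dy":-0.044,"dz":-0.15,"rx":0,"ry":0,"rz":-0.45},{"dx":0.195,"dy":-0.055,"dz":-0.15,"rx":0,"ry":0,"rz":-0.53},{"dx":0.234,"dy":-0.066,"dz":-0.15,"rx":0,"ry":0,"rz":-0.559},{"dx":0.27,"dy":-0.076,"dz":-0.15,"rx":0,"ry":0,"rz":-0.559}]}}

```text
time: 27.03
ee_pos: [0.6183, -0.0697, 0.1836]
tcp_rot: [0.633, 0.774, 0.001, 0.0]
ft_force: [0.7, -0.3, -1.1]
gripper_width: 0.0474
grip_force: 26.8
```

Emit:
{"op": "drive_tool", "data": {"rows": [{"dx":0.038,"dy":0.011,"dz":0,"rx":0,"ry":0,"rz":0},{"dx":0.076,"dy":0.022,"dz":0,"rx":0,"ry":0,"rz":0},{"dx":0.114,"dy":0.033,"dz":0,"rx":0,"ry":0,"rz":0},{"dx":0.15,"dy":0.044,"dz":0,"rx":0,"ry":0,"rz":0},{"dx":0.18,"dy":0.053,"dz":0,"rx":0,"ry":0,"rz":0},{"dx":0.198,"dy":0.057,"dz":0,"rx":0,"ry":0,"rz":0},{"dx":0.198,"dy":0.057,"dz":0,"rx":0,"ry":0,"rz":0},{"dx":0.198,"dy":0.057,"dz":0,"rx":0,"ry":0,"rz":0}]}}

```text
time: 27.7
ee_pos: [0.6352, 0.135, 0.183]
tcp_rot: [0.633, 0.774, 0.0, -0.0]
ft_force: [0.4, -0.2, -1.9]
gripper_width: 0.0478
grip_force: 26.8
```

```bash
python3 look.py w10 crate:.084:0 jar_mid:.11:.084 short_carton_mid:.195:.17
```

```text
t 27.7 tcp [0.6352 0.135  0.183 ] y az 11.499252378386835 tilt z [ 0.      0.0004 -1.    ] w 0.04778441612319133
crate mask 0.91 ctr [0.5862 0.1209] size 220.0767059326172 163.89053344726562 long az 11.343510627746582
jar_mid place [168.9 244.8] 0.78 [0.5369 0.1141]
jar_mid mask 0.93 ctr [0.5438 0.1178] size 78.39848327636719 58.851043701171875 long az 38.06886291503906
short_carton_mid place [317.6 311.8] 0.97 [0.6354 0.1348]
short_carton_mid mask 0.97 ctr [0.6336 0.1433] size 91.32902526855469 46.53984832763672 long az 101.82250881195068
```

View pics/w10.png

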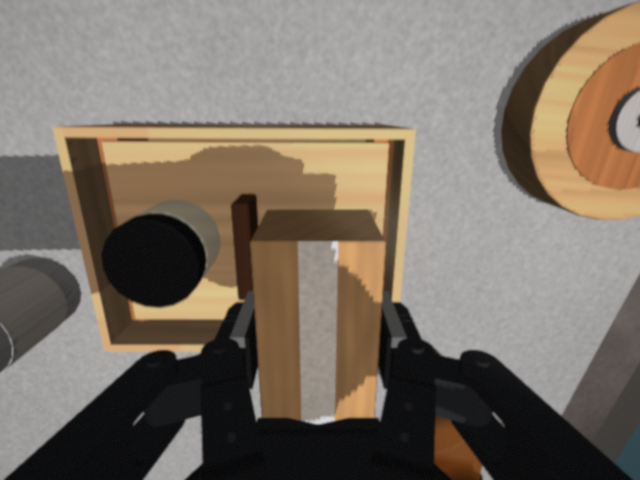

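The picture shows the jar standing on the plate at (155,258), left of the bar at (244,245), and the short carton held to the right of the bar. Rim corners are at (56,130), (413,130) and (107,350).

Emit:
{"op": "drive_tool", "data": {"rows": [{"dx":-0.004,"dy":0.003,"dz":0.02,"rx":0,"ry":0,"rz":0},{"dx":-0.004,"dy":0.003,"dz":0.045,"rx":0,"ry":0,"rz":0},{"dx":-0.004,"dy":0.003,"dz":0.065,"rx":0,"ry":0,"rz":0},{"dx":-0.004,"dy":0.003,"dz":0.078,"rx":0,"ry":0,"rz":0},{"dx":-0.004,"dy":0.003,"dz":0.085,"rx":0,"ry":0,"rz":0},{"dx":-0.004,"dy":0.003,"dz":0.088,"rx":0,"ry":0,"rz":0},{"dx":-0.004,"dy":0.003,"dz":0.09,"rx":0,"ry":0,"rz":0},{"dx":-0.004,"dy":0.003,"dz":0.0905,"rx":0,"ry":0,"rz":0},{"dx":-0.004,"dy":0.003,"dz":0.0905,"rx":0,"ry":0,"rz":0}]}}

```text
time: 28.8
ee_pos: [0.6404, 0.1298, 0.0935]
tcp_rot: [0.634, 0.773, 0.001, 0.001]
ft_force: [0.4, -0.1, -0.4]
gripper_width: 0.0476
grip_force: 26.8
```

Emit:
{"op": "drive_tool", "data": {"gripper": 0.35, "rows": [{"dx":0,"dy":0,"dz":0,"rx":0,"ry":0,"rz":0},{"dx":0,"dy":0,"dz":0,"rx":0,"ry":0,"rz":0},{"dx":0,"dy":0,"dz":0,"rx":0,"ry":0,"rz":0},{"dx":0,"dy":0,"dz":0,"rx":0,"ry":0,"rz":0}]}}

```text
time: 29.13
ee_pos: [0.6397, 0.1298, 0.0927]
tcp_rot: [0.634, 0.773, 0.0, 0.0]
ft_force: [-0.5, -0.0, 0.3]
gripper_width: 0.0556
grip_force: 0.0
```

Emit:
{"op": "drive_tool", "data": {"rows": [{"dx":0,"dy":0,"dz":-0.02,"rx":0,"ry":0,"rz":0},{"dx":0,"dy":0,"dz":-0.05,"rx":0,"ry":0,"rz":0},{"dx":0,"dy":0,"dz":-0.09,"rx":0,"ry":0,"rz":0},{"dx":0,"dy":0,"dz":-0.13,"rx":0,"ry":0,"rz":0},{"dx":0.03,"dy":0,"dz":-0.15,"rx":0,"ry":0,"rz":0},{"dx":0.07,"dy":0,"dz":-0.15,"rx":0,"ry":0,"rz":0},{"dx":0.08,"dy":0,"dz":-0.15,"rx":0,"ry":0,"rz":0},{"dx":0.08,"dy":0,"dz":-0.15,"rx":0,"ry":0,"rz":0}]}}

```text
time: 29.8
ee_pos: [0.6217, 0.2149, 0.2429]
tcp_rot: [0.631, 0.776, 0.002, -0.001]
ft_force: [-0.5, 0.3, 0.1]
gripper_width: 0.0558
grip_force: 0.0
```

```bash
python3 look.py w11 crate:.084:0 jar_mid:.11:.084 short_carton_mid:.102:.08
```

```text
t 29.8 tcp [0.6217 0.2149 0.2429] y az 11.768779579037314 tilt z [-0.0002  0.0041 -1.    ] w 0.055822064449497166
crate place [259.8 302.8] 0.33 [0.5812 0.0759]
crate mask 0.97 ctr [0.5847 0.1297] size 220.09446716308594 182.70578002929688 long az 11.036770820617676
jar_mid place [204.6 306.6] 0.83 [0.5378 0.1123]
jar_mid place [391.8 385.4] 0.71 [0.7296 0.0613]
jar_mid mask 0.86 ctr [0.5356 0.1265] size 86.0311279296875 44.47732925415039 long az 62.91360092163086
short_carton_mid place [317.1 303.9] 0.65 [0.6385 0.1336]
short_carton_mid place [391.3 387.9] 0.48 [0.7317 0.0548]
short_carton_mid mask 0.93 ctr [0.6382 0.1383] size 101.20452117919922 47.91647720336914 long az 101.62543487548828
```

View pics/w11.png

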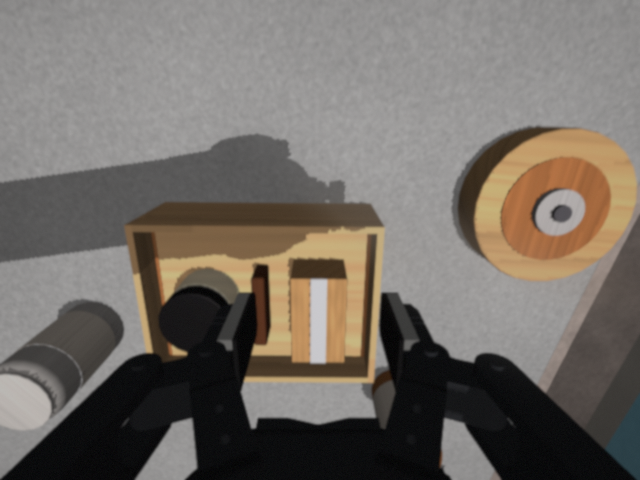

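The picture shows the jar (195,318) and the short carton (318,315) upright on the level plate, either side of the bar (260,303). The glue can and the bottle are still standing.

```bash
python3 -c "
from station import job
print(job.job_done())"
```

```text
the job is handed in; nothing more can be done
None
```

I packed the crate in the order asked and handed the job in at about 30 s. The brush and long carton lie on the floor, the divider rests on its cleats, and the jar and short carton stand on either side of its grip bar. The can and bottle were left standing; no result came back from the judging.

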